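# Get the graphics card out from behind the chemicals

### The arm

A 7-joint arm with a two-finger parallel gripper is mounted at the origin on the work surface. World frame = base frame: x ahead of the robot, y to its left, z up, the work surface at z = 0. Lengths are in m, angles in rad, forces in N, time in s.
With the tool pointing down it reaches from about 0.425 to 0.875 m from the base axis. Payload 4.7 kg.
Tool frame: the origin (TCP) lies midway between the tips of the shut fingers; the grasp point (between the pads) lies 19 mm behind it; z points along the fingers, y is the line along which they close (so a half turn about z gives the same grasp; the last joint's range is limited). The gripper opens to 87 mm and grips with 3 to 60 N. Pads are 19 mm wide; open, the fingers measure 117 mm over their backs; the gripper's body (75 mm by 190 mm) begins 51 mm behind the grasp point.
Start: joints at [1.191, 0.321, -0.07, 1.45, 0.023, 1.371, -0.057], TCP at [0.249, -0.6, 0.223] pointing down, gripper open.
Joint ranges: [-2.86, 2.86], [-0.3, 2.09], [-1.38, 1.24], [0.06, 2.45], [-1.56, 4.7], [0.09, 2.05], [-2.69, 2.69]. Speed limits (rad/s): [2.57, 2.57, 3.14, 3.14, 3.14, 3.14, 3.14].

### API

Orientations are given as a rotation vector (axis times angle).
In Python, from bench import ctrl gives the robot as it stands. The module is installed in compiled form; this text tells all that it offers.
- The arm moves only by the shell command python3 -m handwheel 'ROWS' [FORCE]. ROWS is JSON, a list of rows, each a list of 7 numbers: the finger opening in m, from 0 to 0.087, then the shift along the tool's x, y, z in m, then the turn, a rotation vector about the tool's x, y, z in degrees. A call has 1 to 12 rows; each row shifts and turns the commanded pose from where the row before left it, along the tool's axes as they then stand; what a row does not reach is not made up. A row lasts 1/8 s, in which the tool goes at most 62.5 mm and 10.7 degrees, less where a joint would pass 70% of its speed; a pose out of reach is approached as far as the arm can. A call is refused whole if a number of a shift passes 0.0625 or a number of a turn 10.7, either way. A call with a gripper value outside its range is refused whole. The fingers move at their own pace and stop on an object; FORCE is the grip in N (left out, the last holds). Time passes only in rows, so rows that do not move let the fingers close. It gives the time, the measured TCP pose, the force, the opening and the grip force at its end, in the units of the state.
- ctrl.get_state(): the state, without advancing time (a new reading comes with each control period).
- ctrl.get_image(name): name is "scene" or "top"; returns (picture, depth): 384x512x3 uint8, blue, green, red; 384x512 float32, m along the optical axis (not along the pixel's ray), 0 where there is no reading.
- ctrl.camera_info(name): a dict with "intrinsics" (3x3 intrinsics, pixels), "R" (3x3) and "t" (3): a world point X has camera coordinates R X + t. Camera axes: x right, y down, z forward; pixel columns grow to the right and rows downward; lengths in m; the calibration is good to about 2 mm. A picture is of the moment at which its call begins. camera_info takes no time and is no camera call.
- ctrl.close_job(): hands the job in; it is judged then, once.
The state is a dict: "time": time; "joint_positions": joint angles; "qd": joint speeds; "joint_torque": joint torques, N m; "position": TCP position; "tool_rot": TCP orientation; "ft_force": force on the tool from outside, world axes, zero at the start; "torque": the same for the moment, N m; "grip_width": opening from 0.0 (shut) to 1.0 (fully open); "grip_force": force on a finger pad.
Only numpy, scipy, OpenCV 4.12 (cv2) and the standard library are available. Lean on these libraries where they do the work, as an engineer would, in place of code of your own. Each camera call takes 0.05 s, during which the arm holds its last target. There are 200 camera calls.

### The job

The graphics card with the heat sink lies on the cork mat behind three containers that keep the gripper from it: first clear all three containers into the aluminium side tray, standing upright. Then set the card in the white outline on the black inspection stage, centred and lengthwise along it, while all the containers are still in the tray. Last, put every container back upright in the middle of its own coaster (blue cap on blue, red nozzle on red, yellow cap on yellow); set everything down gently, neither dropping nor tipping anything over.

Things in the scene. Friction and masses are not known exactly. Their poses are not given: they have to be found in the camera images.
- jar: Green glass jar with a wide blue cap (44 mm across); round, straight body 52 mm in diameter up to 88 mm above its base, then a shoulder and the cap or nozzle, 118 mm tall in all; a blue band runs round its foot. Loose, standing upright on the blue coaster at the start. Origin: centre of its underside, z up.
- dropper: Slim white plastic bottle with a tapering red nozzle; round, straight body 42 mm in diameter up to 88 mm above its base, then a shoulder and the cap or nozzle, 126 mm tall in all; a red band runs round its foot. Loose, standing upright on the red coaster at the start. Origin: centre of its underside, z up.
- amber: Amber glass bottle with a yellow cap (30 mm across); round, straight body 48 mm in diameter up to 88 mm above its base, then a shoulder and the cap or nozzle, 122 mm tall in all; a yellow band runs round its foot. Loose, standing upright on the yellow coaster at the start. Origin: centre of its underside, z up.
- card: Blue circuit board, 50 mm (its x) by 110 mm (y), 4 mm thick on 4 mm feet, small parts at its ends, thin steel bracket (20 mm high) at its -y end. Silver heat sink, 36 (x) by 44 mm (y), on its middle, 8 to 34 mm above the underside: grip it here across x. Loose on the 4 mm cork mat, about 90 mm beyond the row of coasters and roughly along it. Origin: centre of its underside (feet), z up.
- coaster_blue: blue round coaster, 74 mm in diameter, 3 mm thick, fixed on the cork mat (its top is 7 mm above the table). Origin: centre of its underside, 3 mm below its top. The three coasters stand in a straight row, 85 mm apart, in any order of colours.
- coaster_red: red round coaster, 74 mm in diameter, 3 mm thick, fixed on the cork mat (its top is 7 mm above the table). Origin: centre of its underside, 3 mm below its top. The three coasters stand in a straight row, 85 mm apart, in any order of colours.
- coaster_yellow: yellow round coaster, 74 mm in diameter, 3 mm thick, fixed on the cork mat (its top is 7 mm above the table). Origin: centre of its underside, 3 mm below its top. The three coasters stand in a straight row, 85 mm apart, in any order of colours.
- side_tray: Empty aluminium tray to the left or right of the cork mat, 280 mm (its x) by 120 mm (its y) outside, walls 4 mm thick and 14 mm high, floor 4 mm thick; fixed on the table. Room for three containers in a row 85 mm apart along x. Origin: centre of its underside.
- stage: Black flat inspection stage on the other side of the cork mat, 130 mm (its x) by 150 mm (its y), 12 mm high, with a white painted outline 75 mm (x) by 135 mm (y) in its middle; fixed on the table. The card lies with its length along the stage's y, either way round. Origin: centre of its underside.

How it is judged:
On the way, in this order (a step that is already met when the one before it is completed fails the run):
1. all three containers stand upright and released in the side tray (x of jar in the frame of side_tray between -0.12 and 0.12 m and y of jar in the frame of side_tray between -0.04 and 0.04 m and z of each of jar, dropper, amber in the frame of side_tray below 0.012 m and angle between each of jar, dropper, amber's own z axis and vertical below 0.12 rad and linear speed of each of jar, dropper, amber below 0.02 m/s and contact force between each of jar, dropper, amber and the fingers below 0.2 N and x of dropper in the frame of side_tray between -0.12 and 0.12 m and y of dropper in the frame of side_tray between -0.04 and 0.04 m and x of amber in the frame of side_tray between -0.12 and 0.12 m and y of amber in the frame of side_tray between -0.04 and 0.04 m), for 0.2 s.
2. the card lies in the stage's outline, released, with all three containers still standing in the side tray (all of step 1 and x of card in the frame of stage between -0.013 and 0.013 m and y of card in the frame of stage between -0.013 and 0.013 m and z of card in the frame of stage below 0.017 m and angle between the y axis of card and the y axis of stage, either way round below 0.2 rad and angle between card's own z axis and vertical below 0.1 rad and linear speed of card below 0.02 m/s and contact force between card and the fingers below 0.2 N), for 0.2 s.
At the end, for the whole second after the job is handed in: The card lies flat on the stage, centred in the outline within 13 mm along each of the stage's axes and lengthwise along it within 0.2 rad; the jar, dropper and amber bottle each stand upright on the coaster of their own colour, within 14 mm of its centre; all are released and at rest (x of card in the frame of stage between -0.013 and 0.013 m and y of card in the frame of stage between -0.013 and 0.013 m and z of card in the frame of stage below 0.017 m and angle between the y axis of card and the y axis of stage, either way round below 0.2 rad and angle between each of card, jar, dropper, amber's own z axis and vertical below 0.1 rad and linear speed of each of card, jar, dropper, amber below 0.02 m/s and contact force between each of card, jar, dropper, amber and the fingers below 0.2 N and horizontal distance between jar and coaster_blue below 0.014 m and z of jar in the frame of coaster_blue below 0.008 m and horizontal distance between dropper and coaster_red below 0.014 m and z of dropper in the frame of coaster_red below 0.008 m and horizontal distance between amber and coaster_yellow below 0.014 m and z of amber in the frame of coaster_yellow below 0.008 m); the robot touches nothing.
It fails at once if a container is tipped over (angle between any of jar, dropper, amber's own z axis and vertical above 0.6 rad).
It fails at once if a container or the card is dropped (falls free, more than about 30 mm) ((linear speed of jar above 0.8 m/s and contact force between jar and the fingers below 0.05 N) or (linear speed of dropper above 0.8 m/s and contact force between dropper and the fingers below 0.05 N) or (linear speed of amber above 0.8 m/s and contact force between amber and the fingers below 0.05 N) or (linear speed of card above 0.8 m/s and contact force between card and the fingers below 0.05 N)).
It fails at once if the card is turned over (angle between card's own z axis and vertical above 1.2 rad).
It also fails if it takes over 147 s, if anything falls off the work surface, if the arm or the gripper's body presses on something with over 40 N, if the wrist force passes 120 N, or if a joint passes its speed limit or range.

## Working session

There is one attempt and no reset: what is moved stays moved. The work goes in short steps, Python scripts to look and compute and a shell command to move; the robot and the scene stay as the last step left them, time stands still between calls to the robot, and variables do not carry over. Pictures are saved under pics/ and viewed, at most 14 in all, crops included, and the job is handed in when it is done.

```bash
mkdir -p pics
python3 - <<'E'
from bench import ctrl
import cv2,numpy as np
for n in("top","scene"):
    im,d=ctrl.get_image(n); cv2.imwrite(f"pics/{n}0.png",im); np.savez(f"{n}0.npz",im=im,d=d)
    print(n,ctrl.camera_info(n))
s=ctrl.get_state()
for k in("time","position","tool_rot","grip_width","ft_force"):print(k,s[k])
E
```

```text
top {'intrinsics': array([[415.91229068,   0.        , 254.44454442],
       [  0.        , 415.91229068, 193.52220763],
       [  0.        ,   0.        ,   1.        ]]), 'R': array([[-0.002349  , -0.99996536, -0.00798522],
       [-0.9973086 ,  0.00292778, -0.07325969],
       [ 0.07328053,  0.00779164, -0.99728093]]), 't': array([-0.00840419,  0.52723484,  0.94717886])}
scene {'intrinsics': array([[395.4653429 ,   0.        , 264.02022667],
       [  0.        , 395.4653429 , 195.74746483],
       [  0.        ,   0.        ,   1.        ]]), 'R': array([[-0.42946328,  0.90299421,  0.01275732],
       [ 0.66603998,  0.32624479, -0.67078692],
       [-0.60987871, -0.27958147, -0.7415404 ]]), 't': array([ 0.23702683, -0.34643957,  1.40031595])}
time 0.1
position [ 0.24917787 -0.5998133   0.22159035]
tool_rot [-3.07929716e+00 -6.14353351e-01  6.79102727e-04]
grip_width 0.9990338144916677
ft_force [-0.18948466  0.61650384  0.00207538]
```

View pics/top0.png

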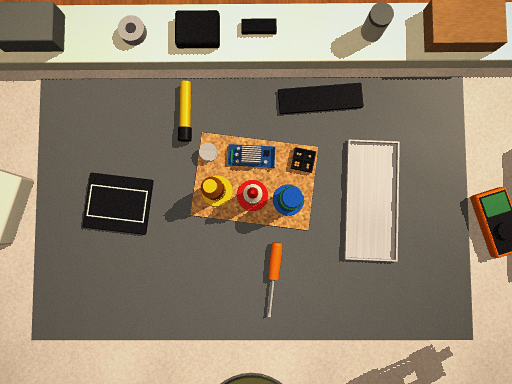

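View pics/scene0.png

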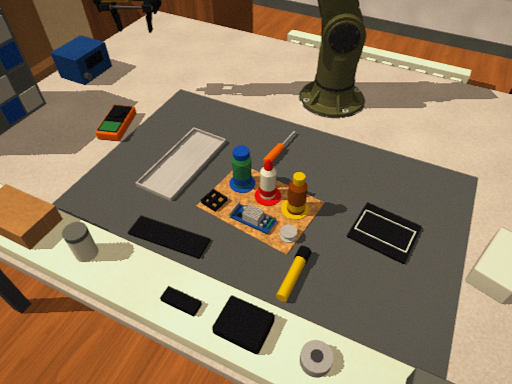

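The top view shows world +x up and +y left. The stage is at about (118,204), and the mat carries amber (215,190), dropper (252,193) and jar (289,198), with the card at (252,155). The tray is at about (372,200). The scene view confirms that the three containers stand upright on their coasters, with the card behind them.

```bash
cat > h.py <<'E'
from bench import ctrl
import cv2,numpy as np
def ray(n,uv,z):
    c=ctrl.camera_info(n);R,t,K=c["R"],c["t"],c["intrinsics"]
    o=-R.T@t; uv=np.atleast_2d(np.asarray(uv,float))
    d=(R.T@np.linalg.inv(K)@np.c_[uv,np.ones(len(uv))].T).T
    return (o+d*((z-o[2])/d[:,2])[:,None])[:,:2]
def cloud(n,d):
    c=ctrl.camera_info(n);R,t,K=c["R"],c["t"],c["intrinsics"]
    v,u=np.mgrid[:384,:512]; p=np.stack([(u-K[0,2])/K[0,0]*d,(v-K[1,2])/K[1,1]*d,d],-1)
    return (p-t)@R
def pose():
    s=ctrl.get_state()
    from scipy.spatial.transform import Rotation as Ro
    M=Ro.from_rotvec(s["tool_rot"]).as_matrix()
    return s,M
def rect(n,mask,z):
    "min-area rectangle of largest contour, in world at height z"
    c=max(cv2.findContours(mask.astype(np.uint8),0,cv2.CHAIN_APPROX_NONE)[0],key=cv2.contourArea)
    w=ray(n,c[:,0,:],z).astype(np.float32)*1000
    (x,y),(a,b),g=cv2.minAreaRect(w); e=cv2.boxPoints(((x,y),(a,b),g))
    L=max((e[1]-e[0],e[2]-e[1]),key=np.linalg.norm)
    return np.round([x,y,max(a,b),min(a,b),(np.degrees(np.arctan2(L[1],L[0])))%180],1)
E
cat > m.py <<'E'
from h import *
f=np.load("top0.npz");im,d=f["im"],f["d"]
P=cloud("top",d); hsv=cv2.cvtColor(im,cv2.COLOR_BGR2HSV);H,S,V=[hsv[...,i].astype(int) for i in range(3)]
def box(u0,v0,u1,v1):
    m=np.zeros((384,512),bool);m[v0:v1,u0:u1]=1;return m
for n,b,z in(("amber",(195,170,236,212),.129),("dropper",(236,173,271,215),.133),("jar",(271,178,308,220),.125)):
    m=box(*b)&(P[...,2]>z-.008)&(d>0); v,u=np.nonzero(m)
    print(n,m.sum(),"uv",u.mean(),v.mean(),"ray",ray("top",[u.mean(),v.mean()],z),"maxz",P[m][:,2].max() if m.any() else P[box(*b)][:,2].max(),"ext",np.ptp(P[m][:,:2],0))
# card heat sink top (z .038) and board
m=box(220,138,285,172)&(P[...,2]>.030);v,u=np.nonzero(m);print("z",np.percentile(P[m][:,2],[10,50,90]));print("sink",rect("top",m,.038))
m=box(220,138,285,172)&(H>95)&(H<130)&(S>90);m=cv2.morphologyEx(m.astype(np.uint8),cv2.MORPH_CLOSE,np.ones((9,9)))
print("board",rect("top",m,.012))
m=box(330,130,410,270)&(V>110)|(box(330,130,410,270)&(P[...,2]>.007));m=cv2.morphologyEx(m.astype(np.uint8),cv2.MORPH_OPEN,np.ones((3,3)));print("tray",rect("top",m,.014))
m=box(70,165,165,245)&(P[...,2]>.006);print("stage",rect("top",m,.012))
m=box(70,165,165,245)&(V>120);print("outline",rect("top",m,.012))
for n,h in(("blue",(100,125)),("red",None),("yellow",(22,34))):
    m=box(190,165,315,225)&(S>150)&(V>60)&(P[...,2]<.013)&(((H<4)|(H>176)) if h is None else (H>h[0])&(H<h[1]))
    v,u=np.nonzero(m);w=ray("top",np.c_[u,v],.007)*1000;print(n,len(w),w.mean(0),w.min(0),w.max(0))
s,M=pose();print(s["position"],M.round(4))
E
python3 m.py
```

```text
amber 163 uv 209.52147239263803 185.6073619631902 ray [[0.53580261 0.08203007]] maxz 0.13374623769357308 ext [0.02721992 0.02720467]
dropper 47 uv 252.17021276595744 192.14893617021278 ray [[ 0.52169328 -0.00602894]] maxz 0.13495993256483071 ext [0.01664906 0.01240101]
jar 351 uv 292.05128205128204 196.8803418803419 ray [[ 0.51225884 -0.08831275]] maxz 0.13067132386254673 ext [0.04155363 0.04151376]
z [0.03182708 0.03734986 0.04053548]
sink [616.8  -1.1  43.6  37.1  89.8]
board [617.8  -1.9 109.4  49.9  86.9]
tray [ 524.  -293.5  305.9  160.2  179.8]
stage [507.  311.2 150.9 130.9  82.8]
outline [506.7 312.9 135.4  75.4  83. ]
blue 265 [517.51154712 -71.20132487] [ 477.43733329 -123.70336894] [595.87262075  21.95032143]
red 412 [522.64455366  -3.07618159] [489.34060047 -39.25947946] [560.14175857  31.37118988]
yellow 220 [536.00073108  61.22035718] [501.31735267  43.15849663] [569.91242639  90.14720762]
[ 0.24917787 -0.5998133   0.22159035] [[ 9.234e-01  3.837e-01 -7.000e-04]
 [ 3.837e-01 -9.234e-01  1.500e-03]
 [-1.000e-04 -1.700e-03 -1.000e+00]]
```

```bash
cat > p.py <<'E'
import sys
from h import *
# usage: p.py x y z [tool-x heading deg], mm
def plan(x,y,z,ang=None):
    s,M=pose(); cur=np.degrees(np.arctan2(M[1,0],M[0,0]))
    dw=np.array([x,y,z])/1000-s["position"]
    print("t",round(s["time"],2),"pos",(s["position"]*1000).round(1),"head",cur.round(2),"tilt",M[2,:2].round(4),"F",np.round(s["ft_force"],1),"grip",round(s["grip_width"]*87,1),round(s["grip_force"],1))
    a=cur if ang is None else ang
    t=-((a-cur+180)%360-180); c,n=np.cos(np.radians(a)),np.sin(np.radians(a))
    X=np.array([c,n,0]);Y=np.array([n,-c,0])
    print("turn z",round(t,2),"then shift mm",(np.array([X@dw,Y@dw,-dw[2]])*1000).round(1))
if __name__=="__main__": plan(*map(float,sys.argv[1:]))
E
python3 - <<'E'
from h import *
f=np.load("top0.npz");im=f["im"];V=im.min(2).astype(int)
m=np.zeros((384,512),np.uint8);m[130:270,335:410]=(V>130)[130:270,335:410]
print(rect("top",m,.014), V[200,335:410])
E
python3 p.py 512.3 -88.3 200 82
```

```text
[ 513.3 -284.2  280.4  120.6  177.5] [ 91  91  95  95  92  90  50  52  52  56  57  68 205 190 180 189 191 190
 185 187 192 192 184 183 192 191 196 194 193 182 193 195 187 199 193 193
 194 190 193 190 191 188 197 197 192 192 192 190 194 192 193 198 195 197
 197 199 204 103 108 109  87  66 204 173  78  89  93  91  93  94  95  94
  92  94  95]
t 0.1 pos [ 249.2 -599.8  221.6] head 22.57 tilt [-0.0001 -0.0017] F [-0.2  0.6  0. ] grip 86.9 0.0
turn z -59.43 then shift mm [543.2 189.4  21.6]
```

```bash
python3 -m handwheel '[[0.087,0,0,0,0,0,-9.9],[0.087,0,0,0,0,0,-9.9],[0.087,0,0,0,0,0,-9.9],[0.087,0,0,0,0,0,-9.9],[0.087,0,0,0,0,0,-9.9],[0.087,0,0,0,0,0,-9.9]]' 20; python3 p.py 512.3 -88.3 200 82
```

```text
time: 0.85
position: [0.2492, -0.6, 0.2219]
tool_rot: [-2.365, -2.066, -0.0]
ft_force: [-0.2, 1.6, -0.5]
grip_width: 1.003
grip_force: 0.0
t 0.85 pos [ 249.2 -600.   221.9] head 82.29 tilt [ 0.0009 -0.0006] F [-0.2  1.6 -0.5] grip 87.3 0.0
turn z 0.29 then shift mm [543.3 189.3  21.9]
```

```bash
python3 -m handwheel '[[0.087,0.045,0.016,0,0,0,0.3],[0.087,0.045,0.016,0,0,0,0],[0.087,0.045,0.016,0,0,0,0],[0.087,0.045,0.016,0,0,0,0],[0.087,0.045,0.016,0,0,0,0],[0.087,0.045,0.016,0,0,0,0],[0.087,0.045,0.016,0,0,0,0],[0.087,0.045,0.016,0,0,0,0],[0.087,0.045,0.016,0,0,0,0],[0.087,0.045,0.016,0,0,0,0],[0.087,0.045,0.016,0,0,0,0],[0.087,0.045,0.016,0,0,0,0]]'; python3 p.py 512.3 -88.3 200 82
```

```text
time: 2.35
position: [0.5177, -0.0924, 0.2223]
tool_rot: [2.377, 2.054, -0.001]
ft_force: [0.6, -0.3, -1.0]
grip_width: 1.001
grip_force: 0.0
t 2.35 pos [517.7 -92.4 222.3] head 81.65 tilt [-0.0004 -0.0002] F [ 0.6 -0.3 -1. ] grip 87.1 0.0
turn z -0.35 then shift mm [ 3.3 -5.9 22.3]
```

```bash
python3 -m handwheel '[[0.087,0.003,-0.006,0.03,0,0,-0.3],[0.087,0,0,0.035,0,0,0],[0.087,0,0,0,0,0,0]]'; python3 p.py 512.3 -88.3 68 82
```

```text
time: 2.72
position: [0.5095, -0.0895, 0.1549]
tool_rot: [-2.367, -2.057, 0.005]
ft_force: [-0.1, 0.0, 0.5]
grip_width: 0.999
grip_force: 0.0
t 2.73 pos [509.5 -89.5 154.9] head 81.99 tilt [ 0.0008 -0.0061] F [-0.1  0.   0.5] grip 86.9 0.0
turn z -0.01 then shift mm [ 1.5  2.6 86.9]
```

```bash
python3 -m handwheel '[[0.087,0.001,0.002,0.03,0,0,0],[0.087,0,0,0.03,0,0,0],[0.087,0,0,0.027,0,0,0],[0.087,0,0,0,0,0,0],[0.087,0,0,0,0,0,0]]'; python3 p.py 512.3 -88.3 68 82
```

```text
time: 3.35
position: [0.5153, -0.0895, 0.0723]
tool_rot: [2.371, 2.059, 0.002]
ft_force: [0.3, -0.4, 0.5]
grip_width: 0.999
grip_force: 0.0
t 3.35 pos [515.3 -89.5  72.3] head 81.94 tilt [-0.0003  0.0024] F [ 0.3 -0.4  0.5] grip 86.9 0.0
turn z -0.06 then shift mm [ 0.8 -3.2  4.3]
```

```bash
python3 -m handwheel '[[0.087,0.001,-0.003,0.004,0,0,0],[0.087,0,0,0,0,0,0]]'; python3 p.py 512.3 -88.3 68 82;  python3 -m handwheel '[[0.04,0,0,0,0,0,0],[0.04,0,0,0,0,0,0],[0.04,0,0,0,0,0,0],[0.04,0,0,0,0,0,0],[0.04,0,0,0,0,0,0],[0.04,0,0,0,0,0,0]]' 20; python3 p.py 512.3 -88.3 68 82
```

```text
time: 3.6
position: [0.5113, -0.0877, 0.0671]
tool_rot: [2.371, 2.06, 0.0]
ft_force: [0.8, -0.3, 0.4]
grip_width: 1.001
grip_force: 0.0
t 3.6 pos [511.3 -87.7  67.1] head 81.97 tilt [-0.0005  0.0006] F [ 0.8 -0.3  0.4] grip 87.1 0.0
turn z -0.03 then shift mm [-0.4  1.1 -0.9]
time: 4.35
position: [0.5114, -0.0878, 0.0666]
tool_rot: [2.371, 2.06, 0.0]
ft_force: [0.8, -0.5, 0.6]
grip_width: 0.593
grip_force: 20.0
t 4.35 pos [511.4 -87.8  66.6] head 81.97 tilt [-0.      0.0005] F [ 0.8 -0.5  0.6] grip 51.6 20.0
turn z -0.03 then shift mm [-0.4  0.9 -1.4]
```

```bash
python3 -m handwheel '[[0.04,0,0,-0.01,0,0,0],[0.04,0,0,-0.025,0,0,0],[0.04,0,0,-0.04,0,0,0],[0.04,0,0,-0.04,0,0,0],[0.04,0,0,-0.03,0,0,0],[0.04,0,0,-0.01,0,0,0]]' 30; python3 p.py 598.2 -287.9 222 82
```

```text
time: 5.1
position: [0.512, -0.0877, 0.2237]
tool_rot: [2.369, 2.059, 0.002]
ft_force: [0.4, 0.1, -2.7]
grip_width: 0.59
grip_force: 30.0
t 5.1 pos [512.  -87.7 223.7] head 81.97 tilt [-0.0008  0.0031] F [ 0.4  0.1 -2.7] grip 51.3 30.0
turn z -0.03 then shift mm [-186.3  113.2    1.7]
```

Now I'll carry the jar to the far slot, 218 mm over 8 rows.

```bash
python3 -m handwheel '[[0.04,-0.012,0.007,0,0,0,0],[0.04,-0.024,0.014,0,0,0,0],[0.04,-0.03,0.018,0,0,0,0],[0.04,-0.03,0.018,0,0,0,0],[0.04,-0.03,0.018,0,0,0,0],[0.04,-0.03,0.018,0,0,0,0],[0.04,-0.02,0.013,0,0,0,0],[0.04,-0.01,0.007,0,0,0,0],[0.04,0,0,0,0,0,0],[0.04,0,0,0.04,0,0,0],[0.04,0,0,0.05,0,0,0],[0.04,0,0,0,0,0,0]]'; python3 p.py 598.2 -287.9 64.6 82
```

```text
time: 6.6
position: [0.5936, -0.2856, 0.1271]
tool_rot: [-2.363, -2.056, 0.006]
ft_force: [-0.1, 0.9, -1.4]
grip_width: 0.59
grip_force: 30.0
t 6.6 pos [ 593.6 -285.6  127.1] head 82.05 tilt [ 0.0029 -0.0092] F [-0.1  0.9 -1.4] grip 51.3 30.0
turn z 0.05 then shift mm [-1.7  4.9 62.5]
```

```bash
python3 -m handwheel '[[0.04,-0.001,0.003,0.025,0,0,0],[0.04,0,0,0.022,0,0,0],[0.04,0,0,0.01,0,0,0],[0.04,0,0,0,0,0,0],[0.04,0,0,0,0,0,0]]'; python3 p.py 598.2 -287.9 63.9 82
```

```text
time: 7.22
position: [0.6006, -0.2893, 0.0757]
tool_rot: [2.371, 2.059, 0.001]
ft_force: [-0.1, 0.2, -1.7]
grip_width: 0.59
grip_force: 30.0
t 7.22 pos [ 600.6 -289.3   75.7] head 81.96 tilt [-0.0005  0.0016] F [-0.1  0.2 -1.7] grip 51.3 30.0
turn z -0.04 then shift mm [ 1.1 -2.6 11.8]
```

```bash
python3 -m handwheel '[[0.04,0.001,-0.003,0.006,0,0,0],[0.04,0,0,0.004,0,0,0],[0.04,0,0,0,0,0,0]]'; python3 p.py 598.2 -287.9 63.7 82
```

```text
time: 7.6
position: [0.5967, -0.2877, 0.0641]
tool_rot: [-2.371, -2.06, 0.001]
ft_force: [0.5, 0.5, -1.5]
grip_width: 0.591
grip_force: 30.0
t 7.6 pos [ 596.7 -287.7   64.1] head 81.96 tilt [ 0.0001 -0.0008] F [ 0.5  0.5 -1.5] grip 51.4 30.0
turn z -0.04 then shift mm [-0.   1.5  0.4]
```

Nearly touching. I'll lower it 0.7 mm, check for contact, then open a little.

```bash
python3 -m handwheel '[[0.04,0,0,0.0007,0,0,0],[0.04,0,0,0,0,0,0]]'; python3 -m handwheel '[[0.065,0,0,0,0,0,0],[0.065,0,0,0,0,0,0],[0.065,0,0,0,0,0,0],[0.065,0,0,0,0,0,0]]'; python3 p.py 521.7 -6 222 82
```

```text
time: 7.85
position: [0.5972, -0.2877, 0.0639]
tool_rot: [2.372, 2.06, 0.0]
ft_force: [0.1, 0.4, -2.0]
grip_width: 0.592
grip_force: 30.0
time: 8.35
position: [0.5972, -0.2878, 0.064]
tool_rot: [2.371, 2.06, 0.0]
ft_force: [0.1, 0.6, 0.0]
grip_width: 0.746
grip_force: 0.0
t 8.35 pos [ 597.2 -287.8   64. ] head 81.96 tilt [-0.0002  0.0003] F [0.1 0.6 0. ] grip 64.9 0.0
turn z -0.04 then shift mm [ 268.5 -114.  -158. ]
```

```bash
python3 -m handwheel '[[0.07,0,0,-0.02,0,0,0],[0.087,0,0,-0.04,0,0,0],[0.087,0,0,-0.05,0,0,0],[0.087,0,0,-0.05,0,0,0],[0.087,0.025,-0.011,0,0,0,0],[0.087,0.045,-0.019,0,0,0,0],[0.087,0.05,-0.021,0,0,0,0],[0.087,0.05,-0.021,0,0,0,0],[0.087,0.05,-0.021,0,0,0,0],[0.087,0.035,-0.015,0,0,0,0],[0.087,0.013,-0.006,0,0,0,0],[0.087,0,0,0,0,0,0]]'; python3 p.py 521.7 -6 67 82
```

```text
time: 9.85
position: [0.522, -0.0065, 0.2247]
tool_rot: [2.369, 2.06, 0.0]
ft_force: [-0.1, -1.0, -0.2]
grip_width: 1.002
grip_force: 0.0
t 9.85 pos [522.   -6.5 224.7] head 82.02 tilt [-0.0011  0.0016] F [-0.1 -1.  -0.2] grip 87.2 0.0
turn z 0.02 then shift mm [  0.5  -0.4 157.7]
```

```bash
python3 -m handwheel '[[0.087,0,0,0.02,0,0,0],[0.087,0,0,0.03,0,0,0],[0.087,0,0,0.03,0,0,0],[0.087,0,0,0.03,0,0,0],[0.087,0,0,0.03,0,0,0],[0.087,0,0,0.012,0,0,0],[0.087,0,0,0,0,0,0],[0.087,0,0,0,0,0,0]]'; python3 p.py 521.7 -6 67 82
```

```text
time: 10.85
position: [0.5228, -0.0069, 0.073]
tool_rot: [2.371, 2.058, 0.002]
ft_force: [-0.4, -0.4, 0.2]
grip_width: 0.998
grip_force: 0.0
t 10.85 pos [522.8  -6.9  73. ] head 81.92 tilt [-0.     0.002] F [-0.4 -0.4  0.2] grip 86.8 0.0
turn z -0.08 then shift mm [ 0.7 -1.2  6. ]
```

```bash
python3 -m handwheel '[[0.087,0.0005,-0.001,0.006,0,0,0],[0.087,0,0,0,0,0,0],[0.03,0,0,0,0,0,0],[0.03,0,0,0,0,0,0],[0.03,0,0,0,0,0,0],[0.03,0,0,0,0,0,0],[0.03,0,0,0,0,0,0],[0.03,0,0,0,0,0,0],[0.03,0,0,0,0,0,0]]' 25; python3 p.py 521.7 -6 67 82
```

```text
time: 11.98
position: [0.5208, -0.0058, 0.0658]
tool_rot: [2.372, 2.06, 0.0]
ft_force: [0.8, -0.5, -0.4]
grip_width: 0.477
grip_force: 24.9
t 11.97 pos [520.8  -5.8  65.8] head 81.96 tilt [-0.0001  0.0001] F [ 0.8 -0.5 -0.4] grip 41.5 24.9
turn z -0.04 then shift mm [-0.1  0.9 -1.2]
```

```bash
python3 -m handwheel '[[0.03,0,0,-0.01,0,0,0],[0.03,0,0,-0.03,0,0,0],[0.03,0,0,-0.045,0,0,0],[0.03,0,0,-0.045,0,0,0],[0.03,0,0,-0.02,0,0,0],[0.03,-0.015,0.002,0,0,0,0],[0.03,-0.03,0.003,0,0,0,0],[0.03,-0.04,0.004,0,0,0,0],[0.03,-0.04,0.004,0,0,0,0],[0.03,-0.04,0.005,0,0,0,0]]';python3 -m handwheel '[[0.03,-0.04,0.005,0,0,0,0],[0.03,-0.04,0.005,0,0,0,0],[0.03,-0.022,0.002,0,0,0,0],[0.03,-0.01,0.001,0,0,0,0],[0.03,0,0,0.01,0,0,0],[0.03,0,0,0.03,0,0,0],[0.03,0,0,0.03,0,0,0],[0.03,0,0,0.03,0,0,0],[0.03,0,0,0.015,0,0,0],[0.03,0,0,0,0,0,0]]'; python3 p.py 513.3 -284.2 62.8 82
```

```text
time: 13.22
position: [0.514, -0.1741, 0.2143]
tool_rot: [-2.371, -2.058, 0.003]
ft_force: [-0.7, -0.8, -0.1]
grip_width: 0.478
grip_force: 24.9
time: 14.48
position: [0.5123, -0.2829, 0.0999]
tool_rot: [-2.368, -2.061, 0.001]
ft_force: [0.7, 0.1, -0.7]
grip_width: 0.479
grip_force: 24.9
t 14.47 pos [ 512.3 -282.9   99.9] head 82.06 tilt [ 0.0012 -0.0019] F [ 0.7  0.1 -0.7] grip 41.7 24.9
turn z 0.06 then shift mm [-1.2  1.1 37.1]
```

```bash
python3 -m handwheel '[[0.03,-0.001,0.001,0.015,0,0,0],[0.03,0,0,0.013,0,0,0],[0.03,0,0,0.004,0,0,0],[0.03,0,0,0,0,0,0],[0.03,0,0,0,0,0,0]]'; python3 p.py 513.3 -284.2 62.8 82
```

```text
time: 15.1
position: [0.514, -0.2856, 0.0693]
tool_rot: [2.371, 2.06, 0.0]
ft_force: [0.1, 0.3, -0.1]
grip_width: 0.476
grip_force: 24.9
t 15.1 pos [ 514.  -285.6   69.3] head 81.97 tilt [-0.0004  0.0008] F [ 0.1  0.3 -0.1] grip 41.4 24.9
turn z -0.03 then shift mm [ 1.3 -0.9  6.5]
```

```bash
python3 -m handwheel '[[0.03,0,0,0.004,0,0,0],[0.03,0,0,0.0022,0,0,0],[0.03,0,0,0,0,0,0],[0.03,0,0,0,0,0,0]]'; python3 p.py 513.3 -284.2 62.8 82
```

```text
time: 15.6
position: [0.5136, -0.2856, 0.0628]
tool_rot: [2.371, 2.06, -0.0]
ft_force: [-0.9, 0.3, 0.8]
grip_width: 0.476
grip_force: 24.9
t 15.6 pos [ 513.6 -285.6   62.8] head 81.96 tilt [-0.0002  0.0001] F [-0.9  0.3  0.8] grip 41.4 24.9
turn z -0.04 then shift mm [ 1.3 -0.5  0. ]
```

```bash
python3 -m handwheel '[[0.056,0,0,0,0,0,0],[0.056,0,0,0,0,0,0],[0.056,0,0,0,0,0,0],[0.056,0,0,-0.02,0,0,0],[0.056,0,0,-0.04,0,0,0],[0.056,0,0,-0.05,0,0,0],[0.087,0,0,-0.05,0,0,0],[0.087,0,0,0,0,0,0]]'; python3 p.py 535.8 82 66.5 82
```

```text
time: 16.6
position: [0.5165, -0.2864, 0.2293]
tool_rot: [2.364, 2.054, 0.005]
ft_force: [0.4, -0.1, -1.2]
grip_width: 0.788
grip_force: 0.0
t 16.6 pos [ 516.5 -286.4  229.3] head 81.98 tilt [-0.0045  0.0098] F [ 0.4 -0.1 -1.2] grip 68.6 0.0
turn z -0.02 then shift mm [367.5 -32.2 162.8]
```

```bash
python3 -m handwheel '[[0.087,0.03,-0.003,0,0,0,0],[0.087,0.05,-0.004,0,0,0,0],[0.087,0.055,-0.004,0,0,0,0],[0.087,0.055,-0.004,0,0,0,0],[0.087,0.055,-0.004,0,0,0,0],[0.087,0.055,-0.004,0,0,0,0],[0.087,0.045,-0.003,0,0,0,0],[0.087,0.022,-0.002,0,0,0,0],[0.087,0,0,0,0,0,0],[0.087,0,0,0.03,0,0,0],[0.087,0,0,0.03,0,0,0],[0.087,0,0,0,0,0,0]]'; python3 p.py 535.8 82 66.5 82
```

```text
time: 18.1
position: [0.5354, 0.0793, 0.1605]
tool_rot: [-2.372, -2.056, 0.007]
ft_force: [-1.0, -0.4, 0.2]
grip_width: 1.001
grip_force: 0.0
t 18.1 pos [535.4  79.3 160.5] head 81.84 tilt [-0.0019 -0.005 ] F [-1.  -0.4  0.2] grip 87.1 0.0
turn z -0.16 then shift mm [ 2.7  0.  94. ]
```

```bash
python3 -m handwheel '[[0.087,0.002,0,0.03,0,0,0],[0.087,0,0,0.03,0,0,0],[0.087,0,0,0.022,0,0,0],[0.087,0,0,0.006,0,0,0],[0.087,0,0,0,0,0,0],[0.087,0,0,0,0,0,0]]'; python3 p.py 535.8 82 66.5 82
```

```text
time: 18.85
position: [0.5385, 0.0837, 0.076]
tool_rot: [2.371, 2.059, 0.003]
ft_force: [-1.2, 0.4, 0.4]
grip_width: 1.001
grip_force: 0.0
t 18.85 pos [538.5  83.7  76. ] head 81.94 tilt [0.0002 0.0023] F [-1.2  0.4  0.4] grip 87.0 0.0
turn z -0.06 then shift mm [-2.1 -2.5  9.5]
```

```bash
python3 -m handwheel '[[0.087,-0.002,-0.002,0.006,0,0,0],[0.087,0,0,0.003,0,0,0],[0.03,0,0,0,0,0,0],[0.03,0,0,0,0,0,0],[0.03,0,0,0,0,0,0],[0.03,0,0,0,0,0,0],[0.03,0,0,0,0,0,0],[0.03,0,0,0,0,0,0],[0.03,0,0,0,0,0,0]]' 30; python3 p.py 428.4 -280.5 222 82
```

```text
time: 19.98
position: [0.5352, 0.0821, 0.0657]
tool_rot: [2.372, 2.06, 0.0]
ft_force: [0.2, -0.8, 0.7]
grip_width: 0.545
grip_force: 30.0
t 19.98 pos [535.2  82.1  65.7] head 81.96 tilt [-0.0001  0.0001] F [ 0.2 -0.8  0.7] grip 47.4 30.0
turn z -0.04 then shift mm [-373.9  -55.4 -156.3]
```

```bash
python3 -m handwheel '[[0.03,0,0,-0.01,0,0,0],[0.03,0,0,-0.03,0,0,0],[0.03,0,0,-0.045,0,0,0],[0.03,0,0,-0.045,0,0,0],[0.03,0,0,-0.025,0,0,0],[0.03,-0.015,-0.002,0,0,0,0],[0.03,-0.03,-0.005,0,0,0,0],[0.03,-0.04,-0.006,0,0,0,0],[0.03,-0.04,-0.006,0,0,0,0],[0.03,-0.04,-0.006,0,0,0,0]]';python3 -m handwheel '[[0.03,-0.04,-0.006,0,0,0,0],[0.03,-0.04,-0.006,0,0,0,0],[0.03,-0.04,-0.006,0,0,0,0],[0.03,-0.04,-0.006,0,0,0,0],[0.03,-0.03,-0.005,0,0,0,0],[0.03,-0.015,-0.002,0,0,0,0],[0.03,0,0,0,0,0,0],[0.03,0,0,0.03,0,0,0],[0.03,0,0,0.03,0,0,0],[0.03,0,0,0.03,0,0,0],[0.03,0,0,0,0,0,0]]'; python3 p.py 428.4 -280.5 62.7 82
```

```text
time: 21.22
position: [0.4853, -0.0801, 0.219]
tool_rot: [-2.372, -2.058, 0.003]
ft_force: [0.4, -0.4, -2.1]
grip_width: 0.54
grip_force: 30.0
time: 22.6
position: [0.4269, -0.2737, 0.1284]
tool_rot: [-2.365, -2.06, 0.001]
ft_force: [0.5, -0.4, -0.4]
grip_width: 0.545
grip_force: 30.0
t 22.6 pos [ 426.9 -273.7  128.4] head 82.11 tilt [ 0.0032 -0.0045] F [ 0.5 -0.4 -0.4] grip 47.4 30.0
turn z 0.11 then shift mm [-6.5  2.5 65.7]
```

```bash
python3 -m handwheel '[[0.03,-0.006,0.002,0.025,0,0,0],[0.03,0,0,0.02,0,0,0],[0.03,0,0,0.01,0,0,0],[0.03,0,0,0,0,0,0],[0.03,0,0,0,0,0,0]]'; python3 p.py 428.4 -280.5 62.7 82
```

```text
time: 23.22
position: [0.43, -0.2829, 0.0768]
tool_rot: [2.37, 2.06, 0.001]
ft_force: [0.1, -0.6, -1.0]
grip_width: 0.546
grip_force: 30.0
t 23.23 pos [ 430.  -282.9   76.8] head 81.99 tilt [-0.001   0.0017] F [ 0.1 -0.6 -1. ] grip 47.5 30.0
turn z -0.01 then shift mm [ 2.2 -2.  14.1]
```

```bash
python3 -m handwheel '[[0.03,0.002,-0.002,0.008,0,0,0],[0.03,0,0,0.005,0,0,0],[0.03,0,0,0,0,0,0],[0.03,0,0,0,0,0,0]]'; python3 p.py 428.4 -280.5 62.7 82
```

```text
time: 23.72
position: [0.4274, -0.2804, 0.0625]
tool_rot: [-2.372, -2.06, 0.0]
ft_force: [0.2, -0.5, -1.0]
grip_width: 0.545
grip_force: 30.0
t 23.73 pos [ 427.4 -280.4   62.5] head 81.97 tilt [ 0.     -0.0001] F [ 0.2 -0.5 -1. ] grip 47.4 30.0
turn z -0.03 then shift mm [-0.   1.  -0.2]
```

```bash
python3 -m handwheel '[[0.062,0,0,0,0,0,0],[0.062,0,0,0,0,0,0],[0.062,0,0,0,0,0,0],[0.062,0,0,-0.02,0,0,0],[0.062,0,0,-0.04,0,0,0],[0.062,0,0,-0.05,0,0,0],[0.087,0,0,-0.05,0,0,0],[0.087,0,0,0,0,0,0]]'
python3 - <<'E'
from h import *
im,d=ctrl.get_image("top");cv2.imwrite("pics/top1.png",im);np.savez("top1.npz",im=im,d=d)
P=cloud("top",d); hsv=cv2.cvtColor(im,cv2.COLOR_BGR2HSV);H,S,V=[hsv[...,i].astype(int) for i in range(3)]
B=np.zeros((384,512),bool);B[170:225,190:315]=1
for n,h in(("blue",(100,125)),("red",None),("yellow",(22,34))):
    m=B&(S>(200 if n=="yellow" else 150))&(V>60)&(((H<4)|(H>176)) if h is None else (H>h[0])&(H<h[1]))
    c=max(cv2.findContours(cv2.morphologyEx(m.astype(np.uint8),cv2.MORPH_OPEN,np.ones((3,3))),0,1)[0],key=cv2.contourArea)
    w=(ray("top",c[:,0,:],.007)*1000).astype(np.float32);print(n,cv2.minEnclosingCircle(w),cv2.contourArea(c))
B[:]=0;B[138:172,220:285]=1
m=B&(P[...,2]>.030);print("sink",rect("top",m,.038))
m=cv2.morphologyEx((B&(H>95)&(H<130)&(S>90)).astype(np.uint8),cv2.MORPH_CLOSE,np.ones((9,9)));print("board",rect("top",m,.012))
E
python3 p.py 617.3 -1.5 222 87
```

```text
time: 24.72
position: [0.4299, -0.2818, 0.2273]
tool_rot: [2.365, 2.055, 0.002]
ft_force: [0.9, -0.7, -1.3]
grip_width: 0.862
grip_force: 0.0
blue ((513.7583618164062, -88.36133575439453), 36.11964797973633) 696.0
red ((524.4609985351562, -4.161084175109863), 36.30229949951172) 701.5
yellow ((536.1644897460938, 79.70153045654297), 36.04895782470703) 687.0
sink [616.8  -1.1  43.6  37.1  89.8]
board [617.8  -1.9 109.4  49.9  86.9]
t 24.77 pos [ 428.5 -281.1  224.6] head 81.96 tilt [-0.0024  0.0035] F [ 0.  -0.5  0.6] grip 78.4 0.0
turn z -5.04 then shift mm [289.1 173.9   2.6]
```

View pics/top1.png

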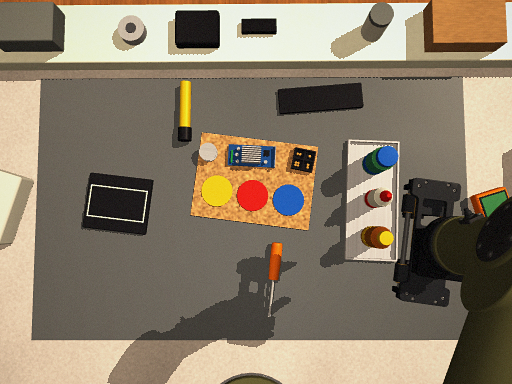

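All three containers stand upright in the tray, at about (380,160), (378,198) and (377,237). The coasters are bare at (217,191), (252,195) and (289,200), and they measure 85 mm apart as specified. Next is the card.

```bash
python3 -m handwheel '[[0.075,0,0,0,0,0,-5],[0.07,0.02,0.012,0,0,0,0],[0.07,0.04,0.024,0,0,0,0],[0.07,0.045,0.027,0,0,0,0],[0.07,0.045,0.027,0,0,0,0],[0.07,0.045,0.027,0,0,0,0],[0.07,0.045,0.027,0,0,0,0],[0.07,0.035,0.021,0,0,0,0],[0.07,0.014,0.008,0,0,0,0],[0.07,0,0,0.04,0,0,0],[0.07,0,0,0.04,0,0,0],[0.07,0,0,0,0,0,0]]'; python3 p.py 617.5 -1.5 16 87
```

```text
time: 26.28
position: [0.6121, -0.0028, 0.1385]
tool_rot: [-2.277, -2.157, 0.011]
ft_force: [0.1, -0.4, 1.2]
grip_width: 0.799
grip_force: 0.0
t 26.27 pos [612.1  -2.8 138.5] head 86.89 tilt [-0.0011 -0.0086] F [ 0.1 -0.4  1.2] grip 69.5 0.0
turn z -0.11 then shift mm [  1.5   5.3 122.5]
```

```bash
python3 -m handwheel '[[0.065,0.001,0.003,0.03,0,0,0],[0.065,0,0,0.03,0,0,0],[0.065,0,0,0.025,0,0,0],[0.065,0,0,0.008,0,0,0],[0.065,0,0,0,0,0,0],[0.065,0,0,0,0,0,0]]'; python3 p.py 617.5 -1.5 16 87
```

```text
time: 27.02
position: [0.6197, -0.0003, 0.0513]
tool_rot: [2.278, 2.16, 0.003]
ft_force: [0.2, 0.5, -0.5]
grip_width: 0.747
grip_force: 0.0
t 27.02 pos [ 6.197e+02 -3.000e-01  5.130e+01] head 86.95 tilt [-0.0002  0.0025] F [ 0.2  0.5 -0.5] grip 65.0 0.0
turn z -0.05 then shift mm [-1.3 -2.1 35.3]
```

```bash
python3 -m handwheel '[[0.065,-0.001,-0.002,0.015,0,0,0],[0.065,0,0,0.01,0,0,0],[0.065,0,0,0.004,0,0,0],[0.065,0,0,0,0,0,0],[0.065,0,0,0,0,0,0]]'; python3 p.py 617.5 -1.5 16 87
```

```text
time: 27.65
position: [0.6168, -0.0009, 0.0209]
tool_rot: [2.279, 2.162, 0.001]
ft_force: [-0.2, 0.5, -0.8]
grip_width: 0.745
grip_force: 0.0
t 27.65 pos [616.8  -0.9  20.9] head 86.97 tilt [0.0001 0.0005] F [-0.2  0.5 -0.8] grip 64.8 0.0
turn z -0.03 then shift mm [-0.5  0.7  4.9]
```

```bash
python3 -m handwheel '[[0.065,0,0.0005,0.0045,0,0,0],[0.065,0,0,0,0,0,0],[0.02,0,0,0,0,0,0],[0.02,0,0,0,0,0,0],[0.02,0,0,0,0,0,0],[0.02,0,0,0,0,0,0],[0.02,0,0,0,0,0,0],[0.02,0,0,0,0,0,0]]' 25; python3 p.py 617.5 -1.5 16 87
```

```text
time: 28.65
position: [0.6171, -0.0011, 0.0162]
tool_rot: [2.279, 2.162, 0.0]
ft_force: [-0.8, 0.5, 0.5]
grip_width: 0.411
grip_force: 25.0
t 28.65 pos [617.1  -1.1  16.2] head 86.97 tilt [-0.0001  0.0002] F [-0.8  0.5  0.5] grip 35.8 25.0
turn z -0.03 then shift mm [-0.4  0.4  0.2]
```

```bash
python3 -m handwheel '[[0.02,0,0,-0.01,0,0,0],[0.02,0,0,-0.03,0,0,0],[0.02,0,0,-0.04,0,0,0],[0.02,0,0,-0.02,0,0,0],[0.02,0,0,0,0,0,2],[0.02,0,0,0,0,0,2]]' 35; python3 p.py 506.8 312.5 110 83
```

```text
time: 29.4
position: [0.6159, -0.0014, 0.1146]
tool_rot: [-2.355, -2.077, 0.003]
ft_force: [-0.6, -0.0, -2.4]
grip_width: 0.408
grip_force: 35.0
t 29.4 pos [615.9  -1.4 114.6] head 82.81 tilt [-0.0005 -0.0025] F [-0.6 -0.  -2.4] grip 35.5 35.0
turn z -0.19 then shift mm [ 298.2 -146.6    4.6]
```

```bash
python3 -m handwheel '[[0.02,0.012,-0.006,0,0,0,0],[0.02,0.025,-0.012,0,0,0,0],[0.02,0.035,-0.017,0,0,0,0],[0.02,0.037,-0.018,0,0,0,0],[0.02,0.037,-0.018,0,0,0,0],[0.02,0.037,-0.018,0,0,0,0],[0.02,0.037,-0.018,0,0,0,0],[0.02,0.035,-0.018,0,0,0,0],[0.02,0.027,-0.014,0,0,0,0],[0.02,0.014,-0.007,0,0,0,0],[0.02,0,0,0,0,0,0],[0.02,0,0,0,0,0,0]]'; python3 p.py 506.8 312.5 24.2 83
```

```text
time: 30.9
position: [0.5091, 0.3089, 0.1156]
tool_rot: [2.355, 2.078, -0.002]
ft_force: [0.9, -0.7, -2.1]
grip_width: 0.413
grip_force: 35.0
t 30.9 pos [509.1 308.9 115.6] head 82.86 tilt [-0.0015 -0.    ] F [ 0.9 -0.7 -2.1] grip 35.9 35.0
turn z -0.14 then shift mm [ 3.3 -2.7 91.4]
```

```bash
python3 -m handwheel '[[0.02,0.003,-0.002,0.02,0,0,0],[0.02,0,0,0.025,0,0,0],[0.02,0,0,0.02,0,0,0],[0.02,0,0,0.008,0,0,0],[0.02,0,0,0,0,0,0],[0.02,0,0,0,0,0,0]]'; python3 p.py 506.8 312.5 24.2 83
```

```text
time: 31.65
position: [0.5073, 0.3143, 0.0439]
tool_rot: [2.353, 2.081, 0.002]
ft_force: [-0.3, 0.0, -2.3]
grip_width: 0.408
grip_force: 35.0
t 31.65 pos [507.3 314.3  43.9] head 82.96 tilt [0.0009 0.0011] F [-0.3  0.  -2.3] grip 35.5 35.0
turn z -0.04 then shift mm [-1.8 -0.3 19.7]
```

```bash
python3 -m handwheel '[[0.02,-0.001,0,0.01,0,0,0],[0.02,0,0,0.006,0,0,0],[0.02,0,0,0,0,0,0],[0.02,0,0,0,0,0,0]]'; python3 p.py 506.8 312.5 24.2 83
```

```text
time: 32.15
position: [0.5067, 0.3129, 0.0272]
tool_rot: [2.353, 2.081, 0.0]
ft_force: [-0.8, -0.9, -1.5]
grip_width: 0.412
grip_force: 35.0
t 32.15 pos [506.7 312.9  27.2] head 82.97 tilt [0.0001 0.0001] F [-0.8 -0.9 -1.5] grip 35.8 35.0
turn z -0.03 then shift mm [-0.4  0.2  3. ]
```

```bash
python3 -m handwheel '[[0.02,0,0,0.0025,0,0,0],[0.02,0,0,0,0,0,0]]';python3 -m handwheel '[[0.02,0,0,0.0007,0,0,0],[0.02,0,0,0,0,0,0]]'; python3 -m handwheel '[[0.06,0,0,0,0,0,0],[0.06,0,0,0,0,0,0],[0.06,0,0,0,0,0,0],[0.06,0,0,0,0,0,0]]'; python3 p.py 506.8 312.5 24.2 83
```

```text
time: 32.4
position: [0.5065, 0.3127, 0.0245]
tool_rot: [2.353, 2.081, -0.0]
ft_force: [0.1, -0.5, -0.4]
grip_width: 0.413
grip_force: 35.0
time: 32.65
position: [0.5067, 0.3128, 0.0242]
tool_rot: [2.353, 2.081, 0.0]
ft_force: [-0.2, -0.3, 1.7]
grip_width: 0.41
grip_force: 35.0
time: 33.15
position: [0.5067, 0.3128, 0.0239]
tool_rot: [2.354, 2.081, 0.0]
ft_force: [-0.8, -0.8, 0.5]
grip_width: 0.674
grip_force: 0.0
t 33.15 pos [506.7 312.8  23.9] head 82.96 tilt [0.     0.0001] F [-0.8 -0.8  0.5] grip 58.7 0.0
turn z -0.04 then shift mm [-0.3  0.2 -0.3]
```

```bash
python3 -m handwheel '[[0.06,0,0,-0.02,0,0,0],[0.06,0,0,-0.04,0,0,0],[0.06,0,0,-0.05,0,0,0],[0.06,0,0,-0.05,0,0,0],[0.06,0,0,-0.04,0,0,0],[0.06,-0.03,0,0,0,0,0],[0.06,-0.055,0,0,0,0,0],[0.06,-0.055,0,0,0,0,0],[0.06,-0.055,0,0,0,0,0],[0.06,-0.055,0,0,0,0,0],[0.06,-0.03,0,0,0,0,0],[0.06,0,0,0,0,0,0]]'
python3 - <<'E'
from h import *
im,d=ctrl.get_image("top");cv2.imwrite("pics/top2.png",im)
P=cloud("top",d); hsv=cv2.cvtColor(im,cv2.COLOR_BGR2HSV);H,S,V=[hsv[...,i].astype(int) for i in range(3)]
B=np.zeros((384,512),bool);B[170:240,75:160]=1
m=B&(P[...,2]>.038)&(P[...,2]<.06);print("sink",rect("top",m,.046))
m=cv2.morphologyEx((B&(H>95)&(H<130)&(S>90)&(V>50)).astype(np.uint8),cv2.MORPH_CLOSE,np.ones((9,9)));print("board",rect("top",m,.020))
B[:]=0;B[130:270,340:420]=1
for n,z,lo,hi in(("amber",.126,225,270),("dropper",.130,180,220),("jar",.122,130,180)):
    m=B&(P[...,2]>z-.008)&(P[...,2]<.14);m[:lo]=0;m[hi:]=0;v,u=np.nonzero(m);print(n,len(u),ray("top",[u.mean(),v.mean()],z)*1000)
E
python3 p.py 427.4 -280.4 222 82
```

```text
time: 34.65
position: [0.4724, 0.0325, 0.2252]
tool_rot: [2.357, 2.074, 0.001]
ft_force: [0.4, 0.7, 0.7]
grip_width: 0.69
grip_force: 0.0
sink [521.1 309.3  44.5   7.   82.7]
board [507.2 314.  106.7  50.3  82.9]
amber 176 [[ 428.09696689 -278.29426151]]
dropper 42 [[ 515.18833925 -283.27950909]]
jar 361 [[ 597.36693032 -287.23820516]]
t 34.7 pos [472.5  34.7 225.1] head 82.87 tilt [-0.0001  0.0018] F [-0.2  0.3 -0.2] grip 60.0 0.0
turn z 0.87 then shift mm [-318.3   -0.8    3.1]
```

View pics/top2.png

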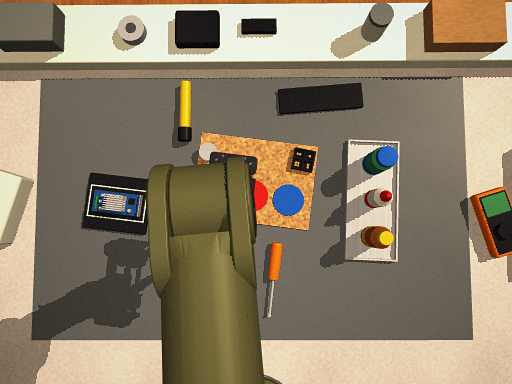

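The card sits centred in the outline at about (119,203) and parallel to it, within 2 mm, and the containers still stand in the tray. Next I'll return the amber bottle.

```bash
python3 -m handwheel '[[0.066,-0.025,0,0,0,0,0.9],[0.066,-0.045,0,0,0,0,0],[0.066,-0.05,0,0,0,0,0],[0.066,-0.05,0,0,0,0,0],[0.066,-0.05,0,0,0,0,0],[0.066,-0.05,0,0,0,0,0],[0.066,-0.034,0,0,0,0,0],[0.066,-0.014,0,0,0,0,0],[0.066,0,0,0,0,0,0],[0.066,0,0,0.03,0,0,0],[0.066,0,0,0.03,0,0,0],[0.066,0,0,0,0,0,0]]'; python3 p.py 427.4 -280.2 63 82
```

```text
time: 36.2
position: [0.4283, -0.2769, 0.1622]
tool_rot: [-2.363, -2.064, 0.001]
ft_force: [1.1, 0.2, -0.1]
grip_width: 0.761
grip_force: 0.0
t 36.2 pos [ 428.3 -276.9  162.2] head 82.27 tilt [ 0.0027 -0.0038] F [ 1.1  0.2 -0.1] grip 66.2 0.0
turn z 0.27 then shift mm [-3.4 -0.5 99.2]
```

```bash
python3 -m handwheel '[[0.066,-0.003,0,0.02,0,0,0.2],[0.066,0,0,0,0,0,0],[0.066,0,0,0.025,0,0,0],[0.066,0,0,0.025,0,0,0],[0.066,0,0,0.02,0,0,0],[0.066,0,0,0.005,0,0,0],[0.066,0,0,0,0,0,0],[0.066,0,0,0,0,0,0]]'; python3 p.py 427.4 -280.2 63 82
```

```text
time: 37.2
position: [0.4293, -0.2835, 0.0703]
tool_rot: [2.372, 2.057, 0.001]
ft_force: [0.7, 0.0, -0.2]
grip_width: 0.76
grip_force: 0.0
t 37.2 pos [ 429.3 -283.5   70.3] head 81.87 tilt [-0.0011  0.0019] F [ 0.7  0.  -0.2] grip 66.1 0.0
turn z -0.13 then shift mm [ 3.  -2.3  7.3]
```

```bash
python3 -m handwheel '[[0.066,0.003,-0.002,0.004,0,0,0],[0.066,0,0,0.003,0,0,0],[0.066,0,0,0,0,0,0],[0.03,0,0,0,0,0,0],[0.03,0,0,0,0,0,0],[0.03,0,0,0,0,0,0],[0.03,0,0,0,0,0,0],[0.03,0,0,0,0,0,0]]' 30; python3 p.py 536.2 79.7 65.5 82
```

```text
time: 38.2
position: [0.427, -0.2799, 0.062]
tool_rot: [2.373, 2.058, 0.0]
ft_force: [-0.6, 0.2, -0.6]
grip_width: 0.543
grip_force: 30.0
t 38.2 pos [ 427.  -279.9   62. ] head 81.86 tilt [-0.0002  0.0003] F [-0.6  0.2 -0.6] grip 47.3 30.0
turn z -0.14 then shift mm [371.3  58.1  -3.5]
```

```bash
python3 -m handwheel '[[0.03,0,0,-0.01,0,0,0],[0.03,0,0,-0.03,0,0,0],[0.03,0,0,-0.045,0,0,0],[0.03,0,0,-0.045,0,0,0],[0.03,0,0,-0.03,0,0,0],[0.03,0.015,0.002,0,0,0,0],[0.03,0.03,0.005,0,0,0,0],[0.03,0.04,0.006,0,0,0,0],[0.03,0.04,0.006,0,0,0,0],[0.03,0.04,0.006,0,0,0,0]]';python3 -m handwheel '[[0.03,0.04,0.006,0,0,0,0],[0.03,0.04,0.006,0,0,0,0],[0.03,0.04,0.006,0,0,0,0],[0.03,0.038,0.006,0,0,0,0],[0.03,0.03,0.005,0,0,0,0],[0.03,0.014,0.003,0,0,0,0],[0.03,0,0,0,0,0,0],[0.03,0,0,0.03,0,0,0],[0.03,0,0,0.03,0,0,0],[0.03,0,0,0,0,0,0]]'; python3 p.py 536.2 79.7 65 82
```

```text
time: 39.45
position: [0.4742, -0.1174, 0.2204]
tool_rot: [-2.371, -2.058, 0.002]
ft_force: [-0.2, -0.7, -1.5]
grip_width: 0.543
grip_force: 30.0
time: 40.7
position: [0.533, 0.0732, 0.1595]
tool_rot: [-2.374, -2.054, 0.008]
ft_force: [-0.4, -0.8, -0.5]
grip_width: 0.543
grip_force: 30.0
t 40.7 pos [533.   73.2 159.5] head 81.73 tilt [-0.0021 -0.0055] F [-0.4 -0.8 -0.5] grip 47.2 30.0
turn z -0.27 then shift mm [ 6.9  2.3 94.5]
```

```bash
python3 -m handwheel '[[0.03,0.006,0.001,0.03,0,0,0],[0.03,0,0,0.025,0,0,0],[0.03,0,0,0.02,0,0,0],[0.03,0,0,0.008,0,0,0],[0.03,0,0,0,0,0,0],[0.03,0,0,0,0,0,0]]'; python3 p.py 536.2 79.7 65 82
```

```text
time: 41.45
position: [0.5379, 0.0813, 0.0799]
tool_rot: [2.373, 2.057, 0.002]
ft_force: [-0.9, 1.0, -1.0]
grip_width: 0.548
grip_force: 30.0
t 41.45 pos [537.9  81.3  79.9] head 81.86 tilt [0.0002 0.0017] F [-0.9  1.  -1. ] grip 47.7 30.0
turn z -0.14 then shift mm [-1.8 -1.4 14.9]
```

```bash
python3 -m handwheel '[[0.03,-0.0015,-0.001,0.007,0,0,0],[0.03,0,0,0.005,0,0,0],[0.03,0,0,0,0,0,0],[0.03,0,0,0,0,0,0]]'; python3 p.py 536.2 79.7 65 82
```

```text
time: 41.95
position: [0.5359, 0.08, 0.0669]
tool_rot: [-2.373, -2.058, 0.0]
ft_force: [0.6, 0.2, -1.7]
grip_width: 0.543
grip_force: 30.0
t 41.95 pos [535.9  80.   66.9] head 81.87 tilt [-0. -0.] F [ 0.6  0.2 -1.7] grip 47.2 30.0
turn z -0.13 then shift mm [-0.2  0.4  1.9]
```

```bash
python3 -m handwheel '[[0.03,0,0,0.0018,0,0,0],[0.03,0,0,0,0,0,0],[0.03,0,0,0,0,0,0]]'; python3 -m handwheel '[[0.066,0,0,0,0,0,0],[0.066,0,0,0,0,0,0],[0.066,0,0,0,0,0,0],[0.066,0,0,-0.02,0,0,0],[0.066,0,0,-0.04,0,0,0],[0.066,0,0,-0.05,0,0,0],[0.066,0,0,-0.05,0,0,0],[0.066,0,0,0,0,0,0]]'; python3 p.py 513.6 -285.6 222 82
```

```text
time: 42.32
position: [0.5358, 0.0799, 0.0651]
tool_rot: [2.373, 2.058, -0.0]
ft_force: [1.0, 0.4, -1.2]
grip_width: 0.544
grip_force: 30.0
time: 43.32
position: [0.5387, 0.0809, 0.2312]
tool_rot: [2.368, 2.054, 0.012]
ft_force: [0.9, -0.1, -0.5]
grip_width: 0.753
grip_force: 0.0
t 43.33 pos [538.7  80.9 231.2] head 81.88 tilt [0.0016 0.0101] F [ 0.9 -0.1 -0.5] grip 65.5 0.0
turn z -0.12 then shift mm [-366.5   26.1    9.2]
```

```bash
python3 -m handwheel '[[0.062,-0.03,0.002,0,0,0,0],[0.062,-0.05,0.004,0,0,0,0],[0.062,-0.055,0.004,0,0,0,0],[0.062,-0.055,0.004,0,0,0,0],[0.062,-0.055,0.004,0,0,0,0],[0.062,-0.055,0.004,0,0,0,0],[0.062,-0.043,0.003,0,0,0,0],[0.062,-0.022,0.001,0,0,0,0],[0.062,0,0,0,0,0,0],[0.062,0,0,0.03,0,0,0],[0.062,0,0,0.035,0,0,0],[0.062,0,0,0,0,0,0],[0.062,0,0,0,0,0,0]]'; python3 p.py 513.8 -285 63 82
```

```text
t 43.33 pos [538.7  80.9 231.2] head 81.88 tilt [0.0016 0.0101] F [ 0.9 -0.1 -0.5] grip 65.5 0.0
turn z -0.12 then shift mm [-365.8   26.2  168.2]invalid input
```

Thirteen rows is over the limit, so the call was refused.

```bash
python3 -m handwheel '[[0.062,-0.03,0.002,0,0,0,0],[0.062,-0.05,0.004,0,0,0,0],[0.062,-0.055,0.004,0,0,0,0],[0.062,-0.055,0.004,0,0,0,0],[0.062,-0.055,0.004,0,0,0,0],[0.062,-0.055,0.004,0,0,0,0],[0.062,-0.043,0.003,0,0,0,0],[0.062,-0.022,0.001,0,0,0,0],[0.062,0,0,0,0,0,0],[0.062,0,0,0.03,0,0,0],[0.062,0,0,0.03,0,0,0],[0.062,0,0,0,0,0,0]]'; python3 p.py 513.8 -285 63 82
```

```text
time: 44.82
position: [0.5092, -0.2814, 0.1631]
tool_rot: [-2.366, -2.059, 0.001]
ft_force: [0.5, 0.7, 0.7]
grip_width: 0.717
grip_force: 0.0
t 44.83 pos [ 509.2 -281.4  163.1] head 82.08 tilt [ 0.0029 -0.0044] F [0.5 0.7 0.7] grip 62.4 0.0
turn z 0.08 then shift mm [ -2.9   5.1 100.1]
```

```bash
python3 -m handwheel '[[0.062,-0.002,0.003,0.02,0,0,0],[0.062,0,0,0,0,0,0],[0.062,0,0,0.025,0,0,0],[0.062,0,0,0.025,0,0,0],[0.062,0,0,0.02,0,0,0],[0.062,0,0,0.005,0,0,0],[0.062,0,0,0,0,0,0],[0.062,0,0,0,0,0,0]]'; python3 p.py 513.8 -285 63 82
```

```text
time: 45.82
position: [0.5134, -0.2879, 0.0712]
tool_rot: [2.372, 2.057, 0.001]
ft_force: [0.0, 0.6, 0.4]
grip_width: 0.711
grip_force: 0.0
t 45.83 pos [ 513.4 -287.9   71.2] head 81.86 tilt [-0.0008  0.0017] F [0.  0.6 0.4] grip 61.8 0.0
turn z -0.14 then shift mm [2.9 0.  8.2]
```

```bash
python3 -m handwheel '[[0.062,0.0025,0.001,0.005,0,0,0],[0.062,0,0,0.003,0,0,0],[0.062,0,0,0,0,0,0],[0.03,0,0,0,0,0,0],[0.03,0,0,0,0,0,0],[0.03,0,0,0,0,0,0],[0.03,0,0,0,0,0,0],[0.03,0,0,0,0,0,0]]' 25; python3 p.py 524.5 -4.2 65.5 82
```

```text
time: 46.82
position: [0.514, -0.2853, 0.0623]
tool_rot: [2.373, 2.058, -0.0]
ft_force: [0.4, 0.2, -0.2]
grip_width: 0.474
grip_force: 25.0
t 46.83 pos [ 514.  -285.3   62.3] head 81.87 tilt [-0.0002  0.0002] F [ 0.4  0.2 -0.2] grip 41.2 25.0
turn z -0.13 then shift mm [279.8 -28.8  -3.2]
```

```bash
python3 -m handwheel '[[0.03,0,0,-0.01,0,0,0],[0.03,0,0,-0.03,0,0,0],[0.03,0,0,-0.045,0,0,0],[0.03,0,0,-0.045,0,0,0],[0.03,0,0,-0.03,0,0,0],[0.03,0.015,-0.002,0,0,0,0],[0.03,0.03,-0.003,0,0,0,0],[0.03,0.04,-0.004,0,0,0,0],[0.03,0.04,-0.004,0,0,0,0],[0.03,0.04,-0.004,0,0,0,0]]';python3 -m handwheel '[[0.03,0.04,-0.004,0,0,0,0],[0.03,0.04,-0.004,0,0,0,0],[0.03,0.022,-0.002,0,0,0,0],[0.03,0.01,-0.001,0,0,0,0],[0.03,0,0,0,0,0,0],[0.03,0,0,0.03,0,0,0],[0.03,0,0,0.03,0,0,0],[0.03,0,0,0,0,0,0]]'; python3 p.py 524.5 -4.2 65.3 82
```

```text
time: 48.08
position: [0.5194, -0.117, 0.2208]
tool_rot: [-2.371, -2.058, 0.002]
ft_force: [0.7, -0.7, -1.9]
grip_width: 0.479
grip_force: 25.0
time: 49.08
position: [0.5233, -0.0086, 0.1597]
tool_rot: [-2.373, -2.053, 0.006]
ft_force: [0.2, -0.6, -0.6]
grip_width: 0.474
grip_force: 25.0
t 49.08 pos [523.3  -8.6 159.7] head 81.74 tilt [-0.0007 -0.0055] F [ 0.2 -0.6 -0.6] grip 41.3 25.0
turn z -0.26 then shift mm [ 4.6  0.5 94.4]
```

```bash
python3 -m handwheel '[[0.03,0.004,-0.001,0.03,0,0,0],[0.03,0,0,0.025,0,0,0],[0.03,0,0,0.02,0,0,0],[0.03,0,0,0.008,0,0,0],[0.03,0,0,0,0,0,0],[0.03,0,0,0,0,0,0]]'; python3 p.py 524.5 -4.2 65.3 82
```

```text
time: 49.82
position: [0.526, -0.0031, 0.0803]
tool_rot: [2.373, 2.057, 0.002]
ft_force: [0.8, -0.2, -0.7]
grip_width: 0.475
grip_force: 25.0
t 49.83 pos [526.   -3.1  80.3] head 81.84 tilt [-0.0001  0.002 ] F [ 0.8 -0.2 -0.7] grip 41.3 25.0
turn z -0.16 then shift mm [-1.3 -1.3 15. ]
```

```bash
python3 -m handwheel '[[0.03,-0.0013,-0.0007,0.007,0,0,0],[0.03,0,0,0.005,0,0,0],[0.03,0,0,0,0,0,0],[0.03,0,0,0,0,0,0]]'; python3 p.py 524.5 -4.2 65.3 82
```

```text
time: 50.32
position: [0.5242, -0.0041, 0.0671]
tool_rot: [2.373, 2.058, -0.0]
ft_force: [0.1, -0.1, -0.7]
grip_width: 0.477
grip_force: 25.0
t 50.33 pos [524.2  -4.1  67.1] head 81.87 tilt [-0. -0.] F [ 0.1 -0.1 -0.7] grip 41.5 25.0
turn z -0.13 then shift mm [-0.1  0.3  1.8]
```

```bash
python3 -m handwheel '[[0.03,0,0,0.0017,0,0,0],[0.03,0,0,0,0,0,0],[0.03,0,0,0,0,0,0]]'; python3 -m handwheel '[[0.066,0,0,0,0,0,0],[0.066,0,0,0,0,0,0],[0.066,0,0,0,0,0,0],[0.066,0,0,-0.02,0,0,0],[0.07,0,0,-0.04,0,0,0],[0.07,0,0,-0.05,0,0,0],[0.07,0,0,-0.05,0,0,0],[0.07,0,0,0,0,0,0]]'; python3 p.py 597.2 -287.6 222 82
```

```text
time: 50.7
position: [0.5242, -0.0041, 0.0655]
tool_rot: [2.373, 2.058, -0.0]
ft_force: [-0.6, 0.4, -0.5]
grip_width: 0.479
grip_force: 25.0
time: 51.7
position: [0.5268, -0.0038, 0.2299]
tool_rot: [2.369, 2.054, 0.009]
ft_force: [0.0, 0.0, 0.1]
grip_width: 0.804
grip_force: 0.0
t 51.7 pos [526.8  -3.8 229.9] head 81.86 tilt [-0.0001  0.0085] F [0.  0.  0.1] grip 69.9 0.0
turn z -0.14 then shift mm [-271.2  109.2    7.9]
```

Now the jar.

```bash
python3 -m handwheel '[[0.075,-0.02,0.008,0,0,0,0],[0.075,-0.04,0.016,0,0,0,0],[0.075,-0.045,0.019,0,0,0,0],[0.075,-0.045,0.019,0,0,0,0],[0.075,-0.045,0.019,0,0,0,0],[0.075,-0.042,0.016,0,0,0,0],[0.075,-0.024,0.01,0,0,0,0],[0.075,-0.01,0.004,0,0,0,0],[0.075,0,0,0,0,0,0],[0.075,0,0,0.03,0,0,0],[0.075,0,0,0.03,0,0,0],[0.075,0,0,0,0,0,0]]'; python3 p.py 597.2 -287.6 64 82
```

```text
time: 53.2
position: [0.5939, -0.2858, 0.1628]
tool_rot: [-2.367, -2.057, 0.003]
ft_force: [0.3, -0.0, 0.3]
grip_width: 0.863
grip_force: 0.0
t 53.2 pos [ 593.9 -285.8  162.8] head 82.0 tilt [ 0.0019 -0.0054] F [ 0.3 -0.   0.3] grip 75.1 0.0
turn z -0.0 then shift mm [-1.3  3.5 98.8]
```

```bash
python3 -m handwheel '[[0.075,-0.001,0.001,0.02,0,0,0],[0.075,0,0,0,0,0,0],[0.075,0,0,0.025,0,0,0],[0.075,0,0,0.025,0,0,0],[0.075,0,0,0.02,0,0,0],[0.075,0,0,0.005,0,0,0],[0.075,0,0,0,0,0,0],[0.075,0,0,0,0,0,0]]'; python3 p.py 597.2 -287.6 64 82
```

```text
time: 54.2
position: [0.5974, -0.2895, 0.0717]
tool_rot: [2.372, 2.057, 0.001]
ft_force: [0.2, 0.7, -0.0]
grip_width: 0.864
grip_force: 0.0
t 54.2 pos [ 597.4 -289.5   71.7] head 81.86 tilt [-0.0007  0.0019] F [ 0.2  0.7 -0. ] grip 75.2 0.0
turn z -0.14 then shift mm [ 1.8 -0.4  7.7]
```

```bash
python3 -m handwheel '[[0.075,0.0015,0.0005,0.005,0,0,0],[0.075,0,0,0.0025,0,0,0],[0.075,0,0,0,0,0,0],[0.04,0,0,0,0,0,0],[0.04,0,0,0,0,0,0],[0.04,0,0,0,0,0,0],[0.04,0,0,0,0,0,0],[0.04,0,0,0,0,0,0]]' 30; python3 p.py 513.8 -88.4 66.5 82
```

```text
time: 55.2
position: [0.5974, -0.2879, 0.063]
tool_rot: [2.373, 2.058, 0.0]
ft_force: [0.2, -0.1, 0.7]
grip_width: 0.592
grip_force: 30.0
t 55.2 pos [ 597.4 -287.9   63. ] head 81.86 tilt [-0.0002  0.0004] F [ 0.2 -0.1  0.7] grip 51.5 30.0
turn z -0.14 then shift mm [ 185.9 -110.5   -3.5]
```

```bash
python3 -m handwheel '[[0.04,0,0,-0.01,0,0,0],[0.04,0,0,-0.03,0,0,0],[0.04,0,0,-0.045,0,0,0],[0.04,0,0,-0.045,0,0,0],[0.04,0,0,-0.03,0,0,0],[0.04,0,0,0,0,0,0]]';python3 -m handwheel '[[0.04,0.012,-0.007,0,0,0,0],[0.04,0.024,-0.014,0,0,0,0],[0.04,0.03,-0.018,0,0,0,0],[0.04,0.03,-0.018,0,0,0,0],[0.04,0.03,-0.018,0,0,0,0],[0.04,0.03,-0.018,0,0,0,0],[0.04,0.02,-0.012,0,0,0,0],[0.04,0.008,-0.005,0,0,0,0],[0.04,0,0,0,0,0,0],[0.04,0,0,0.03,0,0,0],[0.04,0,0,0.03,0,0,0],[0.04,0,0,0,0,0,0]]'; python3 p.py 513.8 -88.4 66 82
```

```text
time: 55.95
position: [0.5987, -0.2882, 0.2262]
tool_rot: [2.369, 2.055, 0.003]
ft_force: [0.6, -0.2, -2.1]
grip_width: 0.591
grip_force: 30.0
time: 57.45
position: [0.5127, -0.0913, 0.1605]
tool_rot: [-2.372, -2.053, 0.005]
ft_force: [-0.6, -0.8, -1.2]
grip_width: 0.593
grip_force: 30.0
t 57.45 pos [512.7 -91.3 160.5] head 81.75 tilt [ 0.0006 -0.0052] F [-0.6 -0.8 -1.2] grip 51.6 30.0
turn z -0.25 then shift mm [ 3.   0.7 94.5]
```

```bash
python3 -m handwheel '[[0.04,0.002,-0.001,0.03,0,0,0],[0.04,0,0,0.025,0,0,0],[0.04,0,0,0.02,0,0,0],[0.04,0,0,0.008,0,0,0],[0.04,0,0,0,0,0,0],[0.04,0,0,0,0,0,0]]'; python3 p.py 513.8 -88.4 66 82
```

```text
time: 58.2
position: [0.5147, -0.0883, 0.0812]
tool_rot: [2.373, 2.057, 0.002]
ft_force: [0.5, -0.2, -2.2]
grip_width: 0.593
grip_force: 30.0
t 58.2 pos [514.7 -88.3  81.2] head 81.84 tilt [-0.0003  0.002 ] F [ 0.5 -0.2 -2.2] grip 51.6 30.0
turn z -0.16 then shift mm [-0.2 -0.9 15.2]
```

```bash
python3 -m handwheel '[[0.04,0,0,0.007,0,0,0],[0.04,0,0,0.005,0,0,0],[0.04,0,0,0,0,0,0],[0.04,0,0,0,0,0,0]]'; python3 p.py 513.8 -88.4 66 82
```

```text
time: 58.7
position: [0.5137, -0.0879, 0.0679]
tool_rot: [-2.373, -2.058, 0.0]
ft_force: [-0.1, 0.2, -2.6]
grip_width: 0.595
grip_force: 30.0
t 58.7 pos [513.7 -87.9  67.9] head 81.87 tilt [ 0. -0.] F [-0.1  0.2 -2.6] grip 51.8 30.0
turn z -0.13 then shift mm [-0.5  0.2  1.9]
```

Lower, release, then retreat up and away towards the tray.

```bash
python3 -m handwheel '[[0.04,0,0,0.0018,0,0,0],[0.04,0,0,0,0,0,0],[0.04,0,0,0,0,0,0]]'; python3 -m handwheel '[[0.07,0,0,0,0,0,0],[0.07,0,0,0,0,0,0],[0.07,0,0,0,0,0,0],[0.07,0,0,-0.02,0,0,0],[0.07,0,0,-0.04,0,0,0],[0.07,0,0,-0.05,0,0,0],[0.07,0,0,-0.05,0,0,0],[0.07,-0.04,0,0,0,0,0],[0.07,-0.05,0,0,0,0,0],[0.07,-0.05,0,0,0,0,0],[0.07,-0.04,0,0,0,0,0],[0.07,0,0,0,0,0,0]]'
python3 - <<'E'
from h import *
im,d=ctrl.get_image("top");cv2.imwrite("pics/top3.png",im)
cv2.imwrite("pics/scene3.png",ctrl.get_image("scene")[0])
P=cloud("top",d); hsv=cv2.cvtColor(im,cv2.COLOR_BGR2HSV);H,S,V=[hsv[...,i].astype(int) for i in range(3)]
for n,b,z in(("amber",(195,170,236,212),.129),("dropper",(236,173,271,215),.133),("jar",(271,178,308,220),.125)):
    m=np.zeros((384,512),bool);m[b[1]:b[3],b[0]:b[2]]=1
    m&=(P[...,2]>z-.008)&(P[...,2]<.14); v,u=np.nonzero(m);print(n,len(u),ray("top",[u.mean(),v.mean()],z)*1000)
B=np.zeros((384,512),bool);B[170:240,75:160]=1
m=cv2.morphologyEx((B&(H>95)&(H<130)&(S>90)&(V>50)).astype(np.uint8),cv2.MORPH_CLOSE,np.ones((9,9)));print("board",rect("top",m,.020))
E
python3 p.py 513.8 -88.4 66 82
```

```text
time: 59.08
position: [0.5137, -0.088, 0.0662]
tool_rot: [2.373, 2.058, -0.0]
ft_force: [0.7, 0.1, -2.4]
grip_width: 0.593
grip_force: 30.0
time: 60.58
position: [0.4866, -0.2704, 0.2258]
tool_rot: [2.38, 2.05, -0.002]
ft_force: [-0.7, -0.6, -0.6]
grip_width: 0.802
grip_force: 0.0
amber 166 [[536.16646056  79.28887035]]
dropper 42 [[524.30411831  -5.05014523]]
jar 351 [[514.05225262 -88.37590837]]
board [507.2 314.  106.6  50.3  82.9]
t 60.67 pos [ 488.3 -265.7  226.1] head 81.84 tilt [ 0.0008 -0.    ] F [0.6 1.  0.1] grip 69.8 0.0
turn z -0.16 then shift mm [179.2   0.6 160.1]
```

View pics/scene3.png

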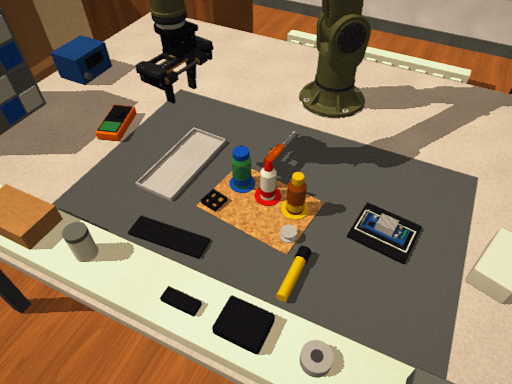

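View pics/top3.png

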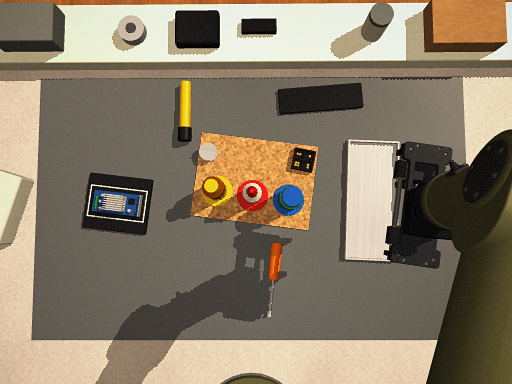

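Both views show amber, dropper and jar upright at top-view (214,188), (252,193) and (290,199), each within about 1 mm of its own coaster's centre. The card is centred on the stage at (118,203), and the arm is clear of everything.

```bash
python3 -c "
from bench import ctrl
print(ctrl.close_job())"
```

```text
the job is handed in; nothing more can be done
None
```

I handed the job in at about 61 s of the 147 s allowed: the card lies centred in the stage outline to within about 2 mm, all three containers stand upright on their own coasters within about 1 mm of centre, and the hand-in call reported no verdict.

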